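# Load the two tape posts in order

### The job

Load the two tape posts: on the post with the yellow foot the black roll goes at the bottom with the red roll on top of it, and on the post with the grey foot the blue roll goes at the bottom with the green roll on top of it, every roll threaded over its post and lying flat. The green roll now sits on the yellow post, so it has to come off there first. Do not disturb the stapler, the glue stick or the food tin.

Things in the scene. Friction and masses are not known exactly. Their poses are not given: they have to be found in the camera images.
- roll_black: roll of black tape, 68 mm outside diameter, 19 mm high lying flat, on a light brown core with a bore of about 48 mm; loose, about 90 g. Origin: centre of its underside, z up along the bore. Starts flat on the worktop.
- roll_red: roll of red adhesive tape, 60 mm outside diameter, 24 mm high lying flat, on a brown cardboard core with a 40 mm bore; loose, about 70 g. Origin: centre of its underside, z up along the bore. Starts flat on the worktop.
- roll_blue: roll of blue adhesive tape, 60 mm outside diameter, 24 mm high lying flat, on a brown cardboard core with a 40 mm bore; loose, about 70 g. Origin: centre of its underside, z up along the bore. Starts flat on the worktop.
- roll_green: roll of green adhesive tape, 60 mm outside diameter, 24 mm high lying flat, on a brown cardboard core with a 40 mm bore; loose, about 70 g. Origin: centre of its underside, z up along the bore. Starts threaded on the yellow-footed post, flat on its foot.
- post_yellow: tape post with a yellow foot: round foot 88 mm in diameter and 8 mm high, screwed down, with an upright metal post 24 mm in diameter in its middle whose top is domed and has the foot's colour; the dome's tip is 66 mm above the worktop. Rolls are threaded over the post and lie flat on the foot. Origin: centre of the foot's underside, z up along the post. It starts with the green roll on it.
- post_grey: tape post with a grey foot: round foot 88 mm in diameter and 8 mm high, screwed down, with an upright metal post 24 mm in diameter in its middle whose top is domed and has the foot's colour; the dome's tip is 66 mm above the worktop. Rolls are threaded over the post and lie flat on the foot. Origin: centre of the foot's underside, z up along the post. It starts empty.
- tin: bystander: gold and green food tin standing on the worktop to the right of the work, 75 mm in diameter, 58 mm high. Origin: centre of its underside. Leave it alone.
- stapler: bystander: red and black stapler on the worktop to the left of the work, 34 mm wide, 125 mm long (along its y), 46 mm high. Origin: centre of its underside. Leave it alone.
- glue_stick: bystander: yellow and blue glue stick standing upright to the right of the work, 26 mm in diameter, 88 mm high. Origin: centre of its underside. Leave it alone.
There are look-alikes about, which are no part of the job. Of the things that look like the roll_black, take the one that is farthest to the robot's right at the start.

How it is judged (in metres and radians):
At the end, for the whole second after the job is handed in: Black flat on the yellow foot with red flat on it; blue flat on the grey foot with green flat on it. Each is threaded over its post (centre within 13 mm of its axis, black 16 mm), within 4 mm of its proper height, tilted under 0.12 rad and at rest (horizontal distance between roll_black and post_yellow below 0.016 m and z of roll_black in the frame of post_yellow between 0.004 and 0.012 m and angle between each of roll_black, roll_red, roll_blue, roll_green's own z axis and vertical below 0.12 rad and linear speed of each of roll_black, roll_red, roll_blue, roll_green below 0.02 m/s and angular speed of each of roll_black, roll_red, roll_blue, roll_green below 0.2 rad/s and horizontal distance between roll_red and post_yellow below 0.013 m and z of roll_red in the frame of post_yellow between 0.023 and 0.031 m and horizontal distance between each of roll_blue, roll_green and post_grey below 0.013 m and z of roll_blue in the frame of post_grey between 0.004 and 0.012 m and z of roll_green in the frame of post_grey between 0.028 and 0.036 m); the robot touches nothing.
It fails at once if the food tin is pushed more than 20 mm or tipped over (distance of tin from where it was at the start of the episode above 0.02 m or angle between tin's own z axis and vertical above 0.5 rad).
It fails at once if the stapler is pushed more than 20 mm or tipped over (distance of stapler from where it was at the start of the episode above 0.02 m or angle between stapler's own z axis and vertical above 0.5 rad).
It fails at once if the glue stick is pushed more than 20 mm or tipped over (distance of glue_stick from where it was at the start of the episode above 0.02 m or angle between glue_stick's own z axis and vertical above 0.5 rad).
It also fails if it takes over 101 s, if anything falls off the work surface, if the arm or the gripper's body presses on something with over 40 N, if the wrist force passes 120 N, or if a joint passes its speed limit or range.

### The arm

A 6-joint arm with a two-finger parallel gripper is mounted at the origin on a cart in front of the work surface, level with it; the furniture and walls round the work are solid. World frame = base frame: x ahead of the robot, y to its left, z up, the work surface at z = 0. Lengths are in mm, angles in rad, forces in N, time in s.
With the tool pointing down it reaches from about 350 to 975 mm from the base axis. Payload 7.1 kg.
Tool frame: the origin (TCP) lies between the finger pads; the fingertips stand 14 mm ahead of it and the grasp point (between the pads) lies 5 mm behind it; z points along the fingers, y is the line along which they close (so a half turn about z gives the same grasp; the last joint's range is limited). The gripper opens to 88 mm and grips with 3 to 60 N. Pads are 20 mm wide; open, the fingers measure 115 mm over their backs; the gripper's body (75 mm by 178 mm) begins 61 mm behind the grasp point.
Start: joints at [-1.353, 0.423, 1.63, -0, 1.089, -0.019], TCP at [146.64, -607.537, 236.675] pointing down, gripper open.
Joint ranges: [-3, 3], [-0.9, 2.11], [0.09, 2.58], [-1.31, 4.45], [0.11, 2.69], [-2.54, 2.54]. Speed limits (rad/s): [2.39, 2.39, 3.01, 3.14, 3.14, 3.14].

### API

Orientations are given as a rotation vector (axis times angle).
In Python, from workcell import ctrl gives the robot as it stands. The module is installed in compiled form; this text tells all that it offers.
- The arm moves only by the tool servo_tool, never from a script. Its argument "plan" is a list of rows, each a list of 3 entries, a list of its own where there are three numbers: the closure, from 0 (fully open) to 1 (shut), then the shift along the world's x, y, z in mm, then the turn about the world's z in degrees. In form: [[hand, [x, y, z], yaw], ...]. A call has 1 to 10 rows; each row is the pose to reach, as a shift and turn from the pose commanded when the call began; what a row does not reach only later rows make up. A row lasts 1/12 s, in which the tool goes at most 41.7 mm and 7.16 degrees, less where a joint would pass 70% of its speed; a pose out of reach is approached as far as the arm can. A call with a gripper value outside its range is refused whole. The fingers move at their own pace and stop on an object; the grip force is fixed at half the most. Time passes only in rows, so rows that repeat a pose let the fingers close. It gives the time, the measured TCP pose, the force, the opening and the grip force at its end, in the units of the state.
- ctrl.get_obs(): the state, without advancing time (a new reading comes with each control period).
- ctrl.get_image(name): name is "side" or "top" or "wrist"; returns the picture (420x560x3 uint8, blue, green, red); there is no depth.
- ctrl.camera_info(name): a dict with "fovy" (degrees; the focal length in pixels is half the picture's height over the tangent of half this angle, whatever the lens; pixels are square), "cx", "cy" (the principal point, pixels), "rvec" (rotation vector, rad) and "tvec" (3), from world to camera coordinates, as OpenCV has them; the wrist camera has in their place "T_tool_cam" (4x4, takes a point from camera to tool coordinates, whose origin is the TCP and whose axes are the flange's). Camera axes: x right, y down, z forward; pixel columns grow to the right and rows downward; lengths in mm; the calibration is good to about 2 mm. A picture is of the moment at which its call begins: read the wrist's pose just before it. camera_info takes no time and is no camera call.
- ctrl.close_job(): hands the job in; it is judged then, once.
The state is a dict: "t": time; "qpos": joint angles; "qvel": joint speeds; "joint_torque": joint torques, N m; "ee_pos": TCP position; "orientation": TCP orientation; "ft_force": force on the tool from outside, world axes, zero at the start; "moment": the same for the moment, N m; "width": finger opening in mm; "grasp_force": force on a finger pad.
Only numpy, scipy, OpenCV 4.12 (cv2) and the standard library are available. Lean on these libraries where they do the work, as an engineer would, in place of code of your own. Each camera call takes 0.05 s, during which the arm holds its last target. There are 200 camera calls.

## Working session

There is one attempt and no reset: what is moved stays moved. The work goes in short steps, Python scripts to look and compute and a tool call to move; the robot and the scene stay as the last step left them, time stands still between calls to the robot, and variables do not carry over. Pictures are saved under pics/ and viewed, at most 14 in all, crops included, and the job is handed in when it is done.

Besides the shell and the picture viewer there is one more tool, called after ">>>" as name(argument=value, ...), one argument or row to a line, values as JSON. servo_tool: Moves the arm, as the interface text tells. Its arguments: {"type":"object","properties":{"plan":{"type":"array"}},"required":["plan"]}

```bash
mkdir -p pics
python3 - <<'E'
from workcell import ctrl
import cv2
for n in ("top","side"):
    cv2.imwrite(f"pics/{n}0.png",ctrl.get_image(n)); print(n,ctrl.camera_info(n))
print(ctrl.camera_info("wrist"))
o=ctrl.get_obs();print(o)
E
```

```text
top {'fovy': 57.74710581229351, 'cx': 280.30650364071874, 'cy': 212.79838237879068, 'rvec': array([ 2.15530501, -2.11958685,  0.16279033]), 'tvec': array([1.73018032e-01, 5.78124260e+02, 8.56506933e+02])}
side {'fovy': 45.97287792703284, 'cx': 273.3781828410178, 'cy': 211.16094283707952, 'rvec': array([ 1.99799908,  0.09943198, -0.03693766]), 'tvec': array([-579.15041589,   -6.31722487, 1509.04073734])}
{'fovy': 71.93930591272016, 'cx': 279.9558122423154, 'cy': 212.65998523112046, 'T_tool_cam': array([[-7.30790851e-04, -9.56137835e-01, -2.92916211e-01,
         8.07762412e+01],
       [ 9.99999672e-01, -5.96776889e-04, -5.46878745e-04,
        -4.59108527e-01],
       [ 3.48085835e-04, -2.92916514e-01,  9.56137958e-01,
        -1.49054117e+02],
       [ 0.00000000e+00,  0.00000000e+00,  0.00000000e+00,
         1.00000000e+00]])}
{'t': 0.1, 'qpos': array([-1.35301645e+00,  4.23791393e-01,  1.63062097e+00, -5.15108284e-06,
        1.08857492e+00, -1.90270177e-02]), 'qvel': array([ 0.00021789, -0.00153182, -0.001659  ,  0.00074298,  0.00170931,
       -0.00092222]), 'joint_torque': array([ 3.66652603e-04, -5.45614564e+01, -2.74324787e+01,  6.46510581e-02,
        1.87982549e-02, -2.36925717e-05]), 'ee_pos': array([ 146.52710303, -607.08096249,  235.95966352]), 'orientation': array([-3.11821875e+00, -3.70946716e-01,  2.24374811e-04]), 'ft_force': array([-0.14254017, -0.52589721,  0.4090994 ]), 'moment': array([-0.00691979,  0.00212067,  0.02255492]), 'grasp_force': 0.0, 'width': 87.62656820658333}
```

View pics/top0.png

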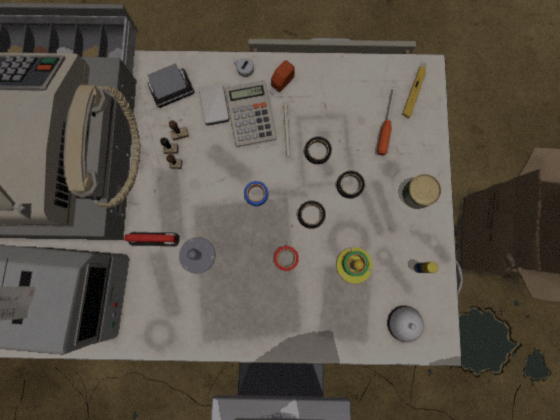

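View pics/side0.png

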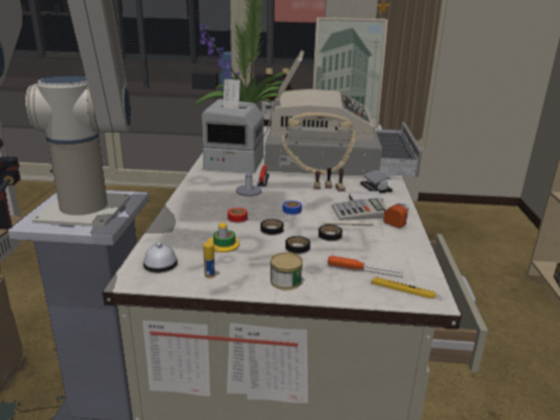

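The top view shows black rolls at (317,150), (350,184) and (311,214); the target is the rightmost one, (350,184). Blue is at (256,193), red at (286,258), grey post at (197,255), yellow post with green at (354,266), tin at (422,191) and glue stick at (428,267).

```bash
cat > h.py <<'E'
import numpy as np,cv2
from workcell import ctrl
def K(i): 
    f=210/np.tan(np.radians(i['fovy']/2)); return np.array([[f,0,i['cx']],[0,f,i['cy']],[0,0,1]])
def cam(n,obs=None):
    i=ctrl.camera_info(n)
    if n!='wrist':
        R=cv2.Rodrigues(i['rvec'])[0]; return K(i),R.T,-R.T@i['tvec']
    o=obs or ctrl.get_obs(); T=i['T_tool_cam']; R=cv2.Rodrigues(o['orientation'])[0]
    return K(i),R@T[:3,:3],R@T[:3,3]+o['ee_pos']
def p2w(c,u,v,z):
    k,R,t=c; d=R@np.linalg.inv(k)@[u,v,1]; return (t+d*(z-t[2])/d[2]).round(1)
def w2p(c,p):
    k,R,t=c; q=k@R.T@(np.array(p)-t); return (q[:2]/q[2]).round(1)
E
python3 - <<'E'
from h import *
im=cv2.imread('pics/top0.png')[130:340,180:460]
cv2.imwrite('pics/top0c.png',cv2.convertScaleAbs(cv2.resize(im,None,fx=2.85,fy=2.85,interpolation=cv2.INTER_CUBIC),alpha=1.4))
c=cam('top'); print(c[2])
for n,u,v,z in [('black',350,184,19),('b2',317,150,19),('b3',311,214,19),('blue',256,193,24),('red',286,258,24),('grey foot',197,255,8),('grey tip',193,254,66),('yfoot',354,266,8),('ytip',357,265,66),('tin',425,189,58),('glue',430,267,88),('stapler',152,239,46),('bell',407,323,30)]: print(n,p2w(c,u,v,z))
E
```

```text
[437.17725681   4.29000956 936.31696425]
black [ 657.  -160.7   19. ]
b2 [742.9 -79.1  19. ]
b3 [580.5 -64.8  19. ]
blue [629.5  70.2  24. ]
red [472.7  -5.4  24. ]
grey foot [476.9 210.5   8. ]
grey tip [476.6 206.8  66. ]
yfoot [ 456.9 -169.9    8. ]
ytip [ 458.1 -165.9   66. ]
tin [ 638.4 -330.    58. ]
glue [ 455.9 -322.2   88. ]
stapler [510.8 309.5  46. ]
bell [ 328.5 -286.    30. ]
```

View pics/top0c.png

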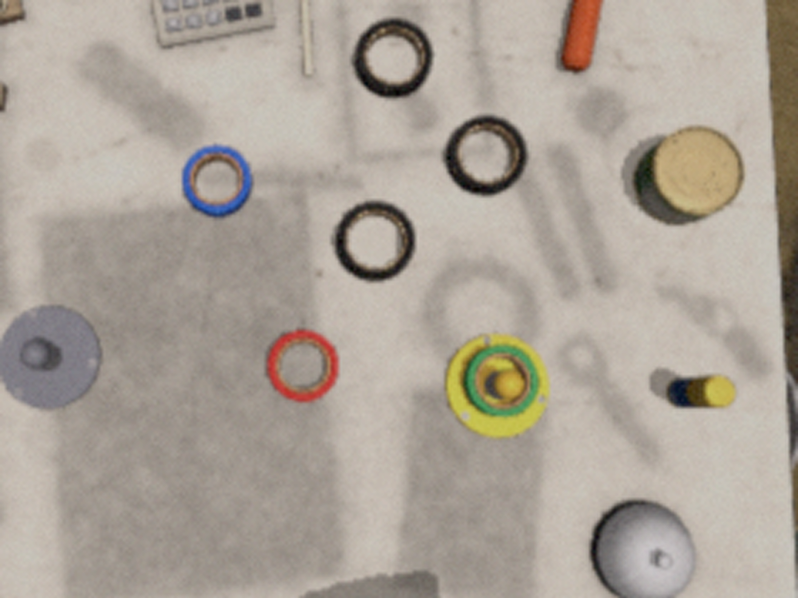

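The crop gives refined centres (full-image px): black (350.5,184.4), blue (256.1,193.2), red (286.3,258.4), grey foot (197.5,255.3), yellow foot (354.4,265.4), green (356.1,263.3). The order will be blue to grey, green straight to grey, black to yellow, then red to yellow. First I'll move to a viewpoint near blue for a closer wrist measurement.

>>> servo_tool(
  plan=[
    [0,[240,330,0],0],
    [0,[240,330,0],0],
    [0,[240,330,0],0],
    [0,[240,330,0],0],
    [0,[240,330,0],0],
    [0,[240,330,0],0],
    [0,[240,330,0],0],
    [0,[240,330,0],0],
    [0,[240,330,0],0],
    [0,[240,330,0],0],
  ],
)

```text
t: 0.93
ee_pos: [387.5, -275.1, 236.6]
orientation: [-3.119, -0.372, 0.0]
ft_force: [0.8, -0.8, 0.0]
width: 87.8
grasp_force: 0.0
```

>>> servo_tool(
  plan=[
    [0,[160,330,0],-7],
    [0,[160,330,0],-13.5],
    [0,[160,330,0],-13.5],
    [0,[160,330,0],-13.5],
    [0,[160,330,0],-13.5],
    [0,[160,330,0],-13.5],
    [0,[160,330,0],-13.5],
    [0,[160,330,0],-13.5],
    [0,[160,330,0],-13.5],
    [0,[160,330,0],-13.5],
  ],
)

```text
t: 1.77
ee_pos: [549.1, 57.8, 236.7]
orientation: [-3.14, -0.008, -0.003]
ft_force: [0.9, -0.6, -0.2]
width: 87.4
grasp_force: 0.0
```

```bash
cat > snap.py <<'E'
import sys
from h import *
o=ctrl.get_obs(); im=ctrl.get_image('wrist'); n=sys.argv[1]
np.savez(f'pics/{n}.npz',pos=o['ee_pos'],ori=o['orientation'])
cv2.imwrite(f'pics/{n}.png',im)
cv2.imwrite(f'pics/{n}v.png',cv2.convertScaleAbs(cv2.resize(im,(800,600),interpolation=cv2.INTER_CUBIC),alpha=1.3))
R=cv2.Rodrigues(o['orientation'])[0]
print(o['t'],o['ee_pos'].round(1),'tool y',R[:,1].round(3),'z',R[:,2].round(3),o['width'],o['ft_force'].round(1))
c=cam('wrist',o)
for k,p in dict(blue=(629.5,70,24),red=(472,-6,24),black=(656,-162,19),greyf=(476,209.5,8),greyt=(476,209.5,66),yf=(458,-170,8),green=(462,-172,32)).items(): print(k,w2p(c,p)*800/560)
E
python3 snap.py w1
```

```text
1.7667 [549.1  57.8 236.7] tool y [ 0.005 -1.    -0.002] z [ 0.002  0.002 -1.   ] 87.39779791839722 [ 0.9 -0.6 -0.2]
blue [387. 178.]
red [467.85714286 352.        ]
black [666.57142857 146.        ]
greyf [246.28571429 340.57142857]
greyt [221.85714286 366.28571429]
yf [629.42857143 359.28571429]
green [645.85714286 366.14285714]
```

View pics/w1v.png

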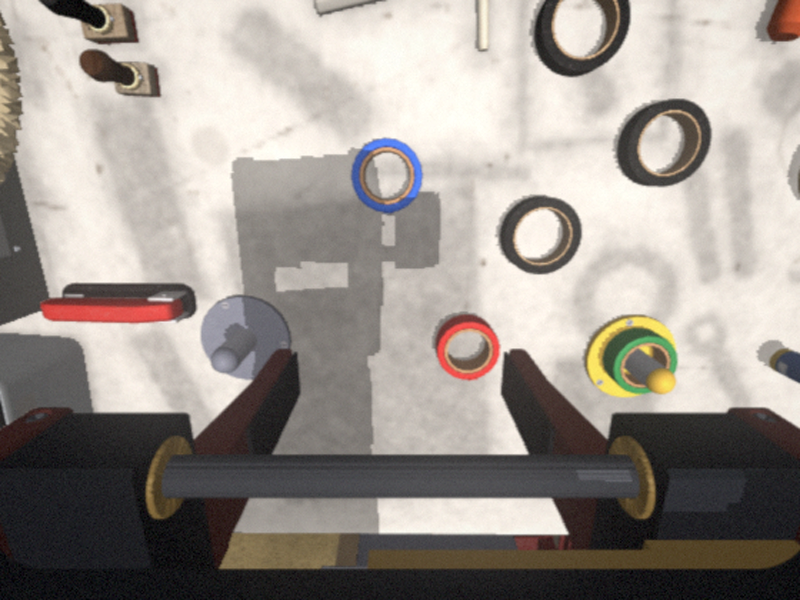

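The wrist view (800x600 px) shows blue top ring (387,174), red (468,346), target black (666,140), grey foot (246,336) with dome about (225,360), yellow foot (631,356) with dome about (662,381), and green top (642,363).

```bash
cat > m.py <<'E'
import sys
from h import *
d=np.load(f'pics/{sys.argv[1]}.npz'); c=cam('wrist',dict(orientation=d['ori'],ee_pos=d['pos']))
for a in sys.argv[2:]:
    n,u,v,z=a.split(','); print(n,p2w(c,float(u)*.7,float(v)*.7,float(z)))
E
python3 m.py w1 blue,387,174,22 red,468,346,20 black,666,141,16 gf,246,336.5,8 gt,225,360,63 yf,631,356,8 yt,662,381,63 green,644,364,30
```

```text
blue [632.7  70.1  22. ]
red [476.4  -6.5  20. ]
black [ 660.1 -162.6   16. ]
gf [480.3 209.4   8. ]
gt [480.4 207.6  63. ]
yf [ 461.6 -170.9    8. ]
yt [ 462.7 -168.2   63. ]
green [ 463.3 -171.1   30. ]
```

>>> servo_tool(
  plan=[
    [0,[40,6,-30],0],
    [0,[83,12,-60],0],
    [0,[83,12,-100],0],
    [0,[83,12,-140],0],
    [0,[83,12,-170],0],
    [0,[83,12,-190],0],
    [0,[83,12,-205],0],
    [0,[83,12,-218],0],
    [0,[83,12,-218],0],
    [0,[83,12,-218],0],
  ],
)

```text
t: 2.65
ee_pos: [629.9, 64.0, 19.2]
orientation: [3.142, 0.001, 0.001]
ft_force: [-0.1, -0.5, 0.2]
width: 87.5
grasp_force: 0.0
```

>>> servo_tool(
  plan=[
    [0.6,[0,0,0],0],
    [0.6,[0,0,0],0],
    [0.6,[0,0,0],0],
    [0.6,[0,0,0],0],
    [0.6,[0,0,0],0],
    [0.6,[0,0,0],0],
    [0.6,[0,0,0],0],
    [0.6,[0,0,0],0],
  ],
)

```text
t: 3.32
ee_pos: [630.2, 64.6, 19.5]
orientation: [-3.141, -0.002, -0.002]
ft_force: [-0.5, 0.4, 6.1]
width: 58.0
grasp_force: 29.9
```

>>> servo_tool(
  plan=[
    [0.6,[0,0,30],0],
    [0.6,[0,0,65],0],
    [0.6,[0,0,100],0],
    [0.6,[-30,29,100],0],
    [0.6,[-60,58,100],0],
    [0.6,[-90,87,100],0],
    [0.6,[-120,116,100],0],
    [0.6,[-152.5,144.5,100],0],
    [0.6,[-152.5,144.5,100],0],
    [0.6,[-152.5,144.5,100],0],
  ],
)

```text
t: 4.15
ee_pos: [475.3, 210.2, 118.7]
orientation: [3.141, 0.008, -0.001]
ft_force: [1.7, -0.4, -0.8]
width: 58.2
grasp_force: 29.9
```

```bash
python3 snap.py w2
```

```text
4.15 [475.3 210.2 118.7] tool y [ 0.005 -1.     0.   ] z [-0.001 -0.    -1.   ] 58.23534283747054 [ 1.7 -0.4 -0.8]
blue [676.28571429  28.        ]
red [747.42857143 319.28571429]
black [1139.28571429  -26.85714286]
greyf [401.85714286 304.28571429]
greyt [402.42857143 336.85714286]
yf [967.         332.14285714]
green [1024.28571429  340.14285714]
```

View pics/w2v.png

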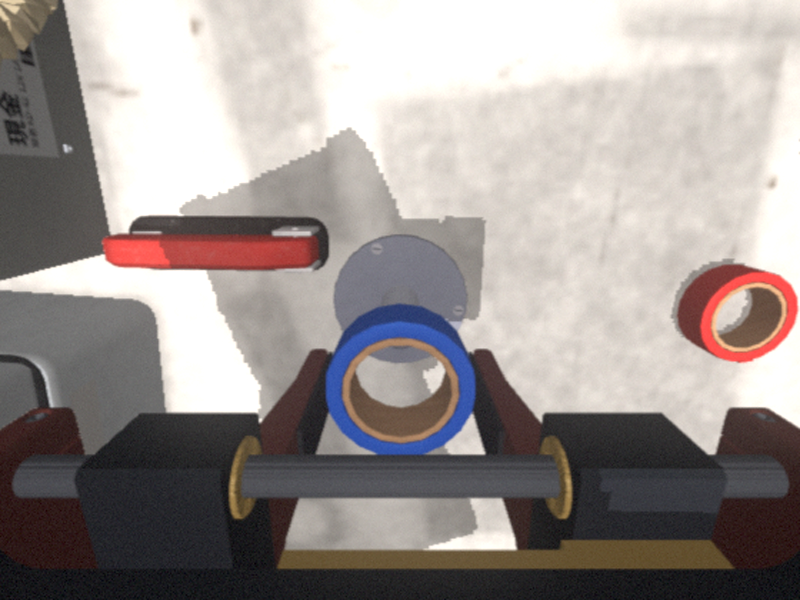

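It shows blue held level with its bore centred at about (401,389) and the grey foot at about (401,299).

```bash
python3 m.py w2 roll,401,389,124 foot,401,299,8 red,754,313,24
```

```text
roll [477.3 210.4 124. ]
foot [479.6 210.1   8. ]
red [476.2  -9.1  24. ]
```

>>> servo_tool(
  plan=[
    [0.6,[0,1,-25],0],
    [0.6,[0,1,-50],0],
    [0.6,[0,1,-70],0],
    [0.6,[0,1,-80],0],
    [0.6,[0,1,-87],0],
    [0.6,[0,1,-91],0],
    [0.6,[0,1,-91],0],
    [0.6,[0,1,-91],0],
  ],
)

```text
t: 4.87
ee_pos: [478.1, 209.9, 28.2]
orientation: [-3.141, -0.001, -0.002]
ft_force: [0.6, -0.7, -1.4]
width: 58.2
grasp_force: 29.9
```

>>> servo_tool(
  plan=[
    [0,[0,0,0],0],
    [0,[0,0,0],0],
    [0,[0,0,0],0],
    [0,[0,0,0],0],
    [0,[0,0,0],0],
    [0,[0,0,0],0],
    [0,[0,0,30],0],
    [0,[0,0,65],0],
    [0,[0,0,100],0],
    [0,[0,0,100],0],
  ],
)

```text
t: 5.7
ee_pos: [480.5, 211.4, 133.2]
orientation: [-3.138, -0.002, -0.014]
ft_force: [0.8, 1.3, -0.2]
width: 87.9
grasp_force: 0.0
```

```bash
python3 snap.py w3
```

```text
5.7 [480.5 211.4 133.2] tool y [ 0.001 -1.    -0.004] z [ 0.009  0.004 -1.   ] 87.85980543270821 [ 0.8  1.3 -0.2]
blue [658.28571429  49.42857143]
red [731.28571429 320.28571429]
black [1090.           -3.28571429]
greyf [404.14285714 306.85714286]
greyt [404.85714286 337.        ]
yf [942.71428571 332.14285714]
green [994.85714286 339.42857143]
```

View pics/w3v.png

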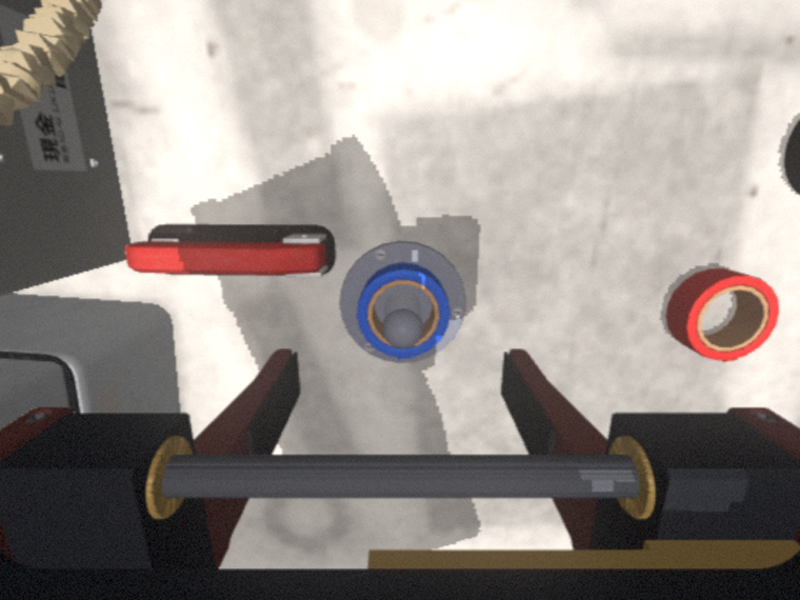

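Blue is threaded flat on the grey foot, ring at (403,311). Next is green.

>>> servo_tool(
  plan=[
    [0,[-2,-40,0],0],
    [0,[-4,-80,0],0],
    [0,[-6,-120,0],0],
    [0,[-8,-160,0],0],
    [0,[-10,-200,0],0],
    [0,[-11,-240,0],0],
    [0,[-12,-280,0],0],
    [0,[-13,-320,0],0],
    [0,[-14.5,-355,0],0],
    [0,[-14.5,-381,0],0],
  ],
)

```text
t: 6.58
ee_pos: [461.5, -173.5, 126.7]
orientation: [-3.141, 0.001, 0.002]
ft_force: [0.4, -0.1, 0.8]
width: 88.1
grasp_force: 0.0
```

>>> servo_tool(
  plan=[
    [0,[0,0,0],0],
    [0,[0,0,0],0],
    [0,[0,0,-30],0],
    [0,[0,0,-55],0],
    [0,[0,0,-75],0],
    [0,[0,0,-90],0],
    [0,[0,0,-98],0],
    [0,[0,0,-102],0],
    [0,[0,0,-102],0],
    [0,[0,0,-102],0],
  ],
)

```text
t: 7.42
ee_pos: [462.9, -170.6, 26.0]
orientation: [3.142, 0.003, 0.0]
ft_force: [-0.3, -0.1, 0.5]
width: 87.9
grasp_force: 0.0
```

```bash
python3 snap.py w4
```

```text
7.4167 [ 462.9 -170.6   26. ] tool y [ 0.002 -1.     0.   ] z [ 0. -0. -1.] 87.90218311983307 [-0.3 -0.1  0.5]
blue [-431.28571429 -135.28571429]
red [-10.         363.71428571]
black [ 372.14285714 -241.        ]
greyf [-474.          338.85714286]
greyt [-864.71428571  411.14285714]
yf [399.85714286 377.28571429]
green [405.         396.57142857]
```

View pics/w4v.png

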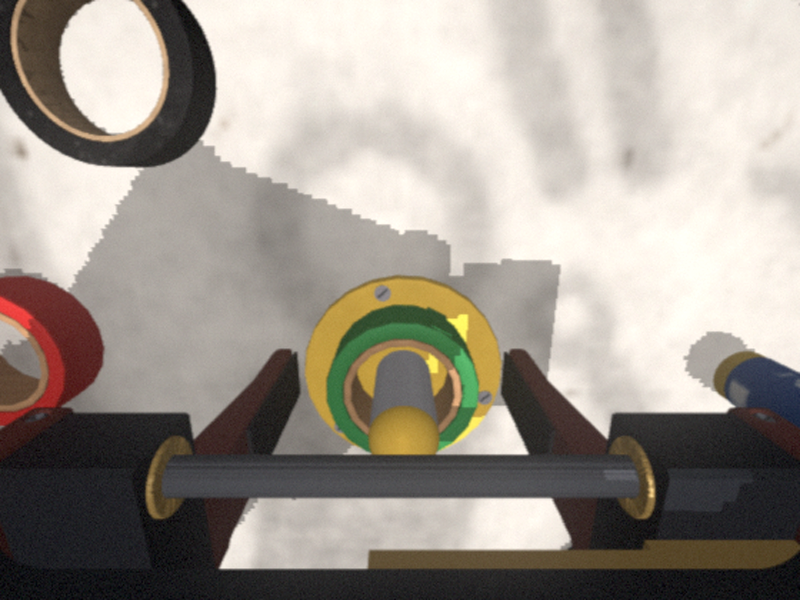

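Green ring is at about (402,393), centred between the fingers, which are clear of the foot. Gripping.

>>> servo_tool(
  plan=[
    [0.6,[0,0,0],0],
    [0.6,[0,0,0],0],
    [0.6,[0,0,0],0],
    [0.6,[0,0,0],0],
    [0.6,[0,0,0],0],
    [0.6,[0,0,0],0],
    [0.6,[0,0,25],0],
    [0.6,[0,0,55],0],
    [0.6,[0,0,85],0],
    [0.6,[0,0,110],0],
  ],
)

```text
t: 8.3
ee_pos: [462.5, -171.0, 137.1]
orientation: [-3.142, -0.002, -0.0]
ft_force: [0.7, 0.6, -0.2]
width: 61.1
grasp_force: 30.0
```

>>> servo_tool(
  plan=[
    [0.6,[2,40,0],0],
    [0.6,[4,80,0],0],
    [0.6,[6,120,0],0],
    [0.6,[8,160,0],0],
    [0.6,[10,200,0],0],
    [0.6,[11,240,0],0],
    [0.6,[12,280,0],0],
    [0.6,[13,320,0],0],
    [0.6,[16,355,0],0],
    [0.6,[16,381,0],0],
  ],
)

```text
t: 9.13
ee_pos: [478.7, 212.9, 135.7]
orientation: [-3.141, -0.004, -0.001]
ft_force: [-0.2, -0.7, -0.2]
width: 61.2
grasp_force: 30.0
```

>>> servo_tool(
  plan=[
    [0.6,[0,0,0],0],
    [0.6,[0,0,0],0],
    [0.6,[0,0,0],0],
  ],
)

```text
t: 9.38
ee_pos: [478.0, 209.4, 135.3]
orientation: [3.141, 0.002, -0.002]
ft_force: [0.7, -0.5, -0.2]
width: 61.2
grasp_force: 30.0
```

```bash
python3 snap.py w5
```

```text
9.3833 [478.  209.4 135.3] tool y [ 0.002 -1.     0.001] z [-0.001 -0.001 -1.   ] 61.208870026707004 [ 0.7 -0.5 -0.2]
blue [653.71428571  42.85714286]
red [725.14285714 313.85714286]
black [1083.           -9.42857143]
greyf [400.57142857 300.85714286]
greyt [400.71428571 330.42857143]
yf [934.28571429 325.42857143]
green [985.14285714 332.42857143]
```

View pics/w5v.png

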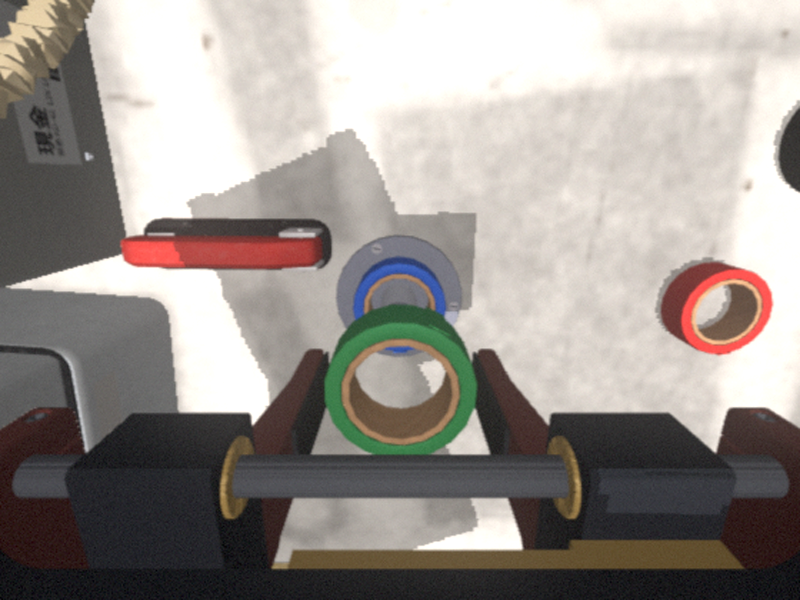

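Green is held level with its bore at (401,390), aligned with the post as blue was. Lowering onto blue.

>>> servo_tool(
  plan=[
    [0.6,[0,0,-25],0],
    [0.6,[0,0,-45],0],
    [0.6,[0,0,-62],0],
    [0.6,[0,0,-74],0],
    [0.6,[0,0,-81],0],
    [0.6,[0,0,-84],0],
    [0.6,[0,0,-84],0],
    [0.6,[0,0,-84],0],
  ],
)

```text
t: 10.1
ee_pos: [479.1, 209.9, 52.2]
orientation: [-3.141, -0.001, -0.001]
ft_force: [0.4, 0.8, -0.7]
width: 61.2
grasp_force: 30.0
```

>>> servo_tool(
  plan=[
    [0,[0,0,0],0],
    [0,[0,0,0],0],
    [0,[0,0,0],0],
    [0,[0,0,0],0],
    [0,[0,0,0],0],
    [0,[0,0,0],0],
    [0,[0,0,30],0],
    [0,[0,0,60],0],
    [0,[0,0,80],0],
    [0,[0,0,80],0],
  ],
)

```text
t: 10.93
ee_pos: [481.0, 211.0, 135.4]
orientation: [-3.139, -0.002, -0.01]
ft_force: [0.2, 0.6, 0.2]
width: 87.8
grasp_force: 0.0
```

```bash
python3 snap.py w6
```

```text
10.9333 [481.  211.  135.4] tool y [ 0.001 -1.    -0.003] z [ 0.006  0.003 -1.   ] 87.8263465440381 [0.2 0.6 0.2]
blue [655.14285714  51.        ]
red [727.57142857 319.42857143]
black [1082.57142857   -1.28571429]
greyf [403.42857143 306.14285714]
greyt [403.85714286 336.14285714]
yf [937.28571429 331.14285714]
green [988.28571429 338.28571429]
```

View pics/w6v.png

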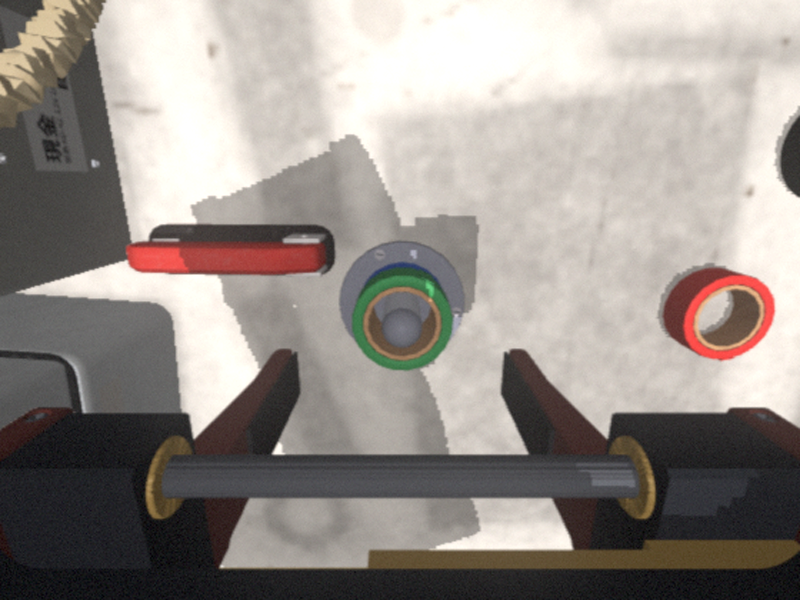

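Green is threaded flat on blue at about (403,319). Next is black.

>>> servo_tool(
  plan=[
    [0,[18,-36,0],0],
    [0,[36,-72,0],0],
    [0,[54,-108,0],0],
    [0,[72,-144,0],0],
    [0,[90,-180,0],0],
    [0,[108,-216,0],0],
    [0,[126,-252,0],0],
    [0,[144,-288,0],0],
    [0,[162,-324,0],0],
    [0,[170,-350,0],0],
  ],
)

```text
t: 11.82
ee_pos: [649.7, -143.2, 130.0]
orientation: [3.141, -0.0, -0.001]
ft_force: [-0.9, -0.1, 0.0]
width: 88.2
grasp_force: 0.0
```

>>> servo_tool(
  plan=[
    [0,[10,-22,0],0],
    [0,[10,-22,0],0],
    [0,[10,-22,0],0],
    [0,[10,-22,0],0],
  ],
)

```text
t: 12.15
ee_pos: [657.4, -161.2, 130.1]
orientation: [-3.141, -0.002, 0.004]
ft_force: [0.3, 0.5, 0.4]
width: 88.1
grasp_force: 0.0
```

```bash
python3 snap.py w7
```

```text
12.15 [ 657.4 -161.2  130.1] tool y [ 0.001 -1.    -0.001] z [-0.003  0.001 -1.   ] 88.08183570917525 [0.3 0.5 0.4]
blue [ 54.71428571 346.57142857]
red [201.71428571 533.42857143]
black [402.14285714 306.71428571]
greyf [-54.28571429 512.85714286]
greyt [-143.71428571  579.28571429]
yf [411.28571429 531.        ]
green [414.71428571 552.57142857]
```

View pics/w7v.png

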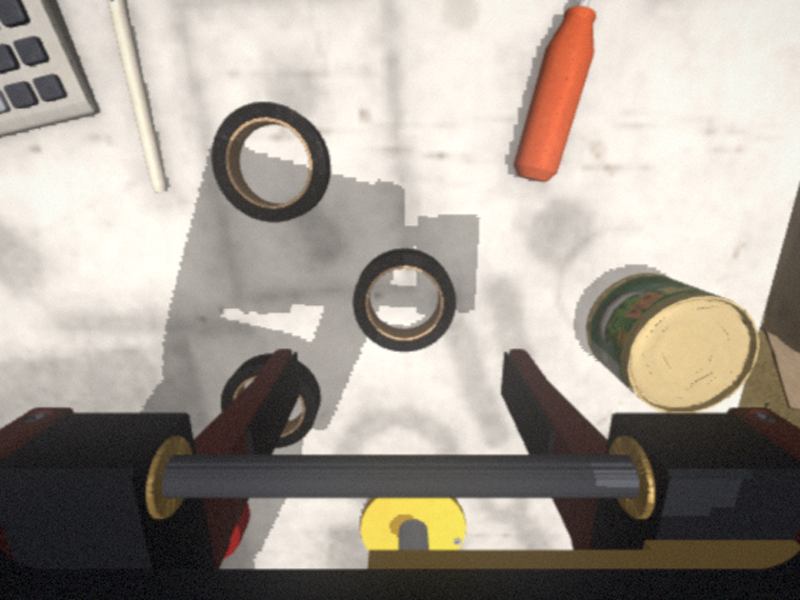

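The target black roll is at (405,301), centred within 2 mm; the tin is well clear at (690,350).

>>> servo_tool(
  plan=[
    [0,[1,-1.5,-30],0],
    [0,[1,-1.5,-60],0],
    [0,[1,-1.5,-85],0],
    [0,[1,-1.5,-100],0],
    [0,[1,-1.5,-108],0],
    [0,[1,-1.5,-112],0],
    [0,[1,-1.5,-112],0],
    [0,[1,-1.5,-112],0],
  ],
)

```text
t: 12.87
ee_pos: [660.5, -163.5, 20.8]
orientation: [3.141, 0.002, 0.003]
ft_force: [-0.7, 0.9, 0.2]
width: 88.0
grasp_force: 0.0
```

>>> servo_tool(
  plan=[
    [0.6,[0,0,0],0],
    [0.6,[0,0,0],0],
    [0.6,[0,0,0],0],
    [0.6,[0,0,0],0],
    [0.6,[0,0,0],0],
    [0.6,[0,0,0],0],
  ],
)

```text
t: 13.37
ee_pos: [660.1, -163.8, 20.5]
orientation: [3.141, 0.002, 0.002]
ft_force: [-1.5, 0.4, 6.4]
width: 67.1
grasp_force: 30.0
```

>>> servo_tool(
  plan=[
    [0.6,[0,0,30],0],
    [0.6,[0,0,65],0],
    [0.6,[0,0,100],0],
    [0.6,[-40,-2,110],0],
    [0.6,[-80,-4,110],0],
    [0.6,[-120,-6,110],0],
    [0.6,[-160,-7,110],0],
    [0.6,[-199,-7,110],0],
    [0.6,[-199,-7,110],0],
    [0.6,[-199,-7,110],0],
  ],
)

```text
t: 14.2
ee_pos: [458.5, -170.3, 129.6]
orientation: [-3.141, 0.0, 0.002]
ft_force: [0.9, 0.2, -0.8]
width: 66.3
grasp_force: 30.0
```

>>> servo_tool(
  plan=[
    [0.6,[0,0,0],0],
    [0.6,[0,0,0],0],
    [0.6,[0,0,0],0],
  ],
)

```text
t: 14.45
ee_pos: [462.2, -170.8, 129.8]
orientation: [3.141, 0.003, 0.002]
ft_force: [-0.3, 0.4, -1.5]
width: 66.9
grasp_force: 30.0
```

```bash
python3 snap.py w8
```

```text
14.45 [ 462.2 -170.8  129.8] tool y [ 0.002 -1.     0.   ] z [ 0.001 -0.    -1.   ] 66.94607715864821 [-0.3  0.4 -1.5]
blue [-54.42857143   5.42857143]
red [143.28571429 293.        ]
black [384.57142857 -49.57142857]
greyf [-163.71428571  280.57142857]
greyt [-304.          306.14285714]
yf [399.71428571 306.57142857]
green [402.85714286 312.        ]
```

View pics/w8v.png

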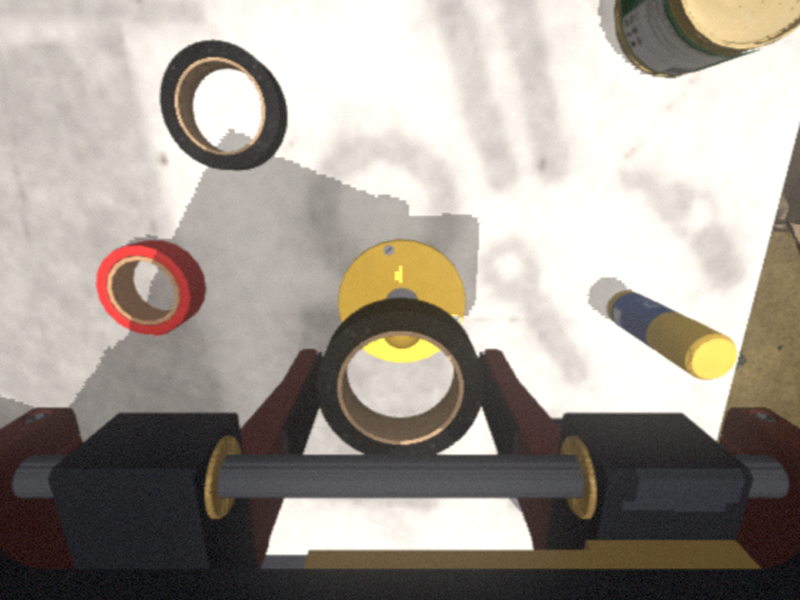

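Black is held level, bore at (401,388) and foot at (402,301), aligned as before. Red is at (149,289). Lowering black.

>>> servo_tool(
  plan=[
    [0.6,[0,0,-30],0],
    [0.6,[0,0,-60],0],
    [0.6,[0,0,-80],0],
    [0.6,[0,0,-92],0],
    [0.6,[0,0,-98],0],
    [0.6,[0,0,-101],0],
    [0.6,[0,0,-101],0],
    [0.6,[0,0,-101],0],
  ],
)

```text
t: 15.17
ee_pos: [461.5, -170.7, 29.1]
orientation: [3.141, 0.002, 0.002]
ft_force: [-1.0, -0.6, -0.2]
width: 66.6
grasp_force: 30.0
```

>>> servo_tool(
  plan=[
    [0,[0,0,0],0],
    [0,[0,0,0],0],
    [0,[0,0,0],0],
    [0,[0,0,0],0],
    [0,[0,0,0],0],
    [0,[0,0,0],0],
    [0,[0,0,30],0],
    [0,[0,0,65],0],
    [0,[0,0,101],0],
    [0,[0,0,101],0],
  ],
)

```text
t: 16.0
ee_pos: [464.0, -171.9, 135.1]
orientation: [3.138, 0.002, 0.014]
ft_force: [0.8, -0.6, -0.3]
width: 88.0
grasp_force: 0.0
```

```bash
python3 m.py w8 red,149,289,22 foot,401.5,301,8 roll,401,389,129; python3 snap.py w9
```

```text
red [474.1  -8.9  22. ]
foot [ 462.  -171.3    8. ]
roll [ 460.9 -170.6  129. ]
16.0 [ 464.  -171.9  135.1] tool y [ 0.001 -1.     0.003] z [ 0.009 -0.003 -1.   ] 87.96141433499612 [ 0.8 -0.6 -0.3]
blue [-44.14285714  15.71428571]
red [146.28571429 295.        ]
black [382.14285714 -36.85714286]
greyf [-156.          283.28571429]
greyt [-291.42857143  308.28571429]
yf [397.57142857 308.14285714]
green [400.57142857 313.14285714]
```

>>> servo_tool(
  plan=[
    [0,[4,40,0],0],
    [0,[8,80,0],0],
    [0,[12,120,0],0],
    [0,[14,150,0],0],
    [0,[14,163,0],0],
    [0,[14,163,0],0],
    [0,[14,163,0],0],
    [0,[14,163,0],0],
  ],
)

```text
t: 16.72
ee_pos: [474.2, -8.1, 129.1]
orientation: [3.141, 0.002, -0.002]
ft_force: [-1.1, 0.4, 0.6]
width: 87.7
grasp_force: 0.0
```

```bash
python3 snap.py w10
```

```text
16.7167 [474.2  -8.1 129.1] tool y [ 0.001 -1.     0.   ] z [-0.001 -0.    -1.   ] 87.72173633161287 [-1.1  0.4  0.6]
blue [255.          30.85714286]
red [397.57142857 311.        ]
black [693.28571429 -23.57142857]
greyf [ 81.14285714 298.        ]
greyt [  2.85714286 327.85714286]
yf [634.28571429 323.14285714]
green [659.         330.14285714]
```

View pics/w10v.png

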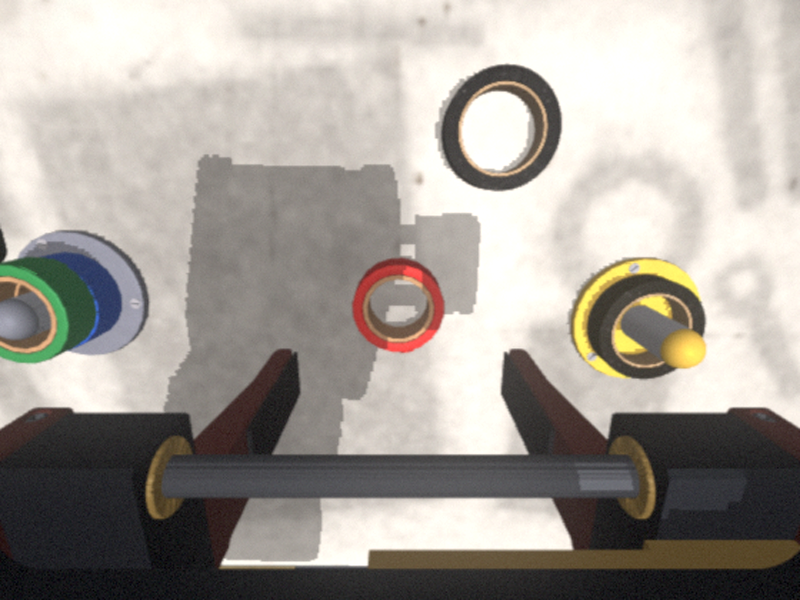

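Red is at (398,306), centred, and black lies flat on the yellow foot at (647,325). Grasping red.

>>> servo_tool(
  plan=[
    [0,[1,1,-30],0],
    [0,[1,1,-60],0],
    [0,[1,1,-85],0],
    [0,[1,1,-100],0],
    [0,[1,1,-107],0],
    [0,[1,1,-111],0],
    [0,[1,1,-111],0],
    [0,[1,1,-111],0],
  ],
)

```text
t: 17.43
ee_pos: [476.1, -7.0, 19.2]
orientation: [3.142, 0.001, 0.001]
ft_force: [0.1, -0.6, 0.4]
width: 88.0
grasp_force: 0.0
```

>>> servo_tool(
  plan=[
    [0.6,[0,0,0],0],
    [0.6,[0,0,0],0],
    [0.6,[0,0,0],0],
    [0.6,[0,0,0],0],
    [0.6,[0,0,0],0],
    [0.6,[0,0,0],0],
    [0.6,[0,0,25],0],
    [0.6,[0,0,55],0],
    [0.6,[0,0,85],0],
    [0.6,[0,0,111],0],
  ],
)

```text
t: 18.27
ee_pos: [475.4, -6.5, 131.0]
orientation: [-3.142, -0.002, 0.0]
ft_force: [-0.1, -0.1, -0.4]
width: 60.9
grasp_force: 30.0
```

>>> servo_tool(
  plan=[
    [0.6,[-4,-40,0],0],
    [0.6,[-8,-80,0],0],
    [0.6,[-12,-120,0],0],
    [0.6,[-14.5,-150,0],0],
    [0.6,[-14.5,-164,0],0],
    [0.6,[-14.5,-164,0],0],
    [0.6,[-14.5,-164,0],0],
    [0.6,[-14.5,-164,0],0],
    [0.6,[-14.5,-164,0],0],
  ],
)

```text
t: 19.02
ee_pos: [460.9, -169.4, 129.5]
orientation: [-3.141, -0.004, 0.001]
ft_force: [-0.1, -0.1, -0.1]
width: 60.0
grasp_force: 30.0
```

```bash
python3 snap.py w11
python3 - <<'E'
from h import *
im=cv2.imread('pics/w11.png').astype(int)
m=((im[...,2]>120)&(im[...,1]<70)&(im[...,0]<80)); ys,xs=np.where(m)
print(len(xs),np.percentile(xs,[1,99])/.7,np.percentile(ys,[1,99])/.7)
E
```

```text
19.0167 [ 460.9 -169.4  129.5] tool y [ 0.002 -1.    -0.   ] z [-0.001  0.    -1.   ] 59.96255048593952 [-0.1 -0.1 -0.1]
blue [-53.28571429   1.57142857]
red [144.85714286 290.71428571]
black [387.42857143 -53.57142857]
greyf [-162.57142857  278.14285714]
greyt [-302.85714286  303.28571429]
yf [401.71428571 304.71428571]
green [405.         309.85714286]
2459 [328.57142857 471.42857143] [331.42857143 452.85714286]
```

>>> servo_tool(
  plan=[
    [0.6,[0,-0.5,-25],0],
    [0.6,[0,-0.5,-45],0],
    [0.6,[0,-0.5,-62],0],
    [0.6,[0,-0.5,-74],0],
    [0.6,[0,-0.5,-80],0],
    [0.6,[0,-0.5,-83],0],
    [0.6,[0,-0.5,-83],0],
    [0.6,[0,-0.5,-83],0],
  ],
)

```text
t: 19.73
ee_pos: [461.6, -170.8, 47.1]
orientation: [3.141, 0.003, 0.001]
ft_force: [-0.1, -0.4, -0.7]
width: 60.6
grasp_force: 30.0
```

>>> servo_tool(
  plan=[
    [0,[0,0,0],0],
    [0,[0,0,0],0],
    [0,[0,0,0],0],
    [0,[0,0,0],0],
    [0,[0,0,0],0],
    [0,[0,0,0],0],
    [0,[0,0,30],0],
    [0,[0,0,65],0],
    [0,[0,0,83],0],
    [0,[0,0,83],0],
  ],
)

```text
t: 20.57
ee_pos: [463.4, -172.0, 133.3]
orientation: [3.139, 0.002, 0.01]
ft_force: [1.3, -0.6, 0.6]
width: 87.8
grasp_force: 0.0
```

>>> servo_tool(
  plan=[
    [0,[0,40,30],0],
    [0,[0,80,60],0],
    [0,[0,120,90],0],
    [0,[0,160,100],0],
    [0,[0,190,100],0],
    [0,[0,190,100],0],
    [0,[0,190,100],0],
    [0,[0,190,100],0],
  ],
)

```text
t: 21.23
ee_pos: [460.7, 19.1, 228.9]
orientation: [3.141, 0.005, -0.002]
ft_force: [-1.1, -0.3, -0.3]
width: 87.9
grasp_force: 0.0
```

```bash
python3 snap.py w12
```

```text
21.2333 [460.7  19.1 228.9] tool y [ 0.003 -1.     0.   ] z [-0.001 -0.    -1.   ] 87.87194469346313 [-1.1 -0.3 -0.3]
blue [333.85714286  54.71428571]
red [429.57142857 260.57142857]
black [643.28571429  17.28571429]
greyf [189.42857143 252.14285714]
greyt [152.57142857 265.28571429]
yf [607.28571429 272.71428571]
green [623.71428571 274.42857143]
```

View pics/w12v.png

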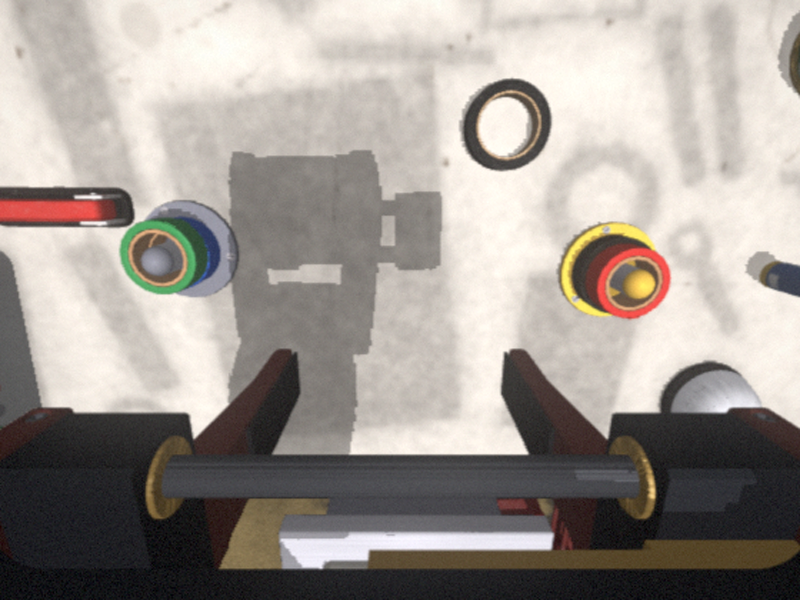

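Green sits flat on blue at (161,257) and red flat on black at (627,283). Both stacks are threaded and nothing else was disturbed, so I'm handing in.

```bash
python3 -c "
from workcell import ctrl
print(ctrl.close_job())"
```

```text
the job is handed in; nothing more can be done
None
```

I handed the job in at about 21 s with black and red on the yellow post and blue and green on the grey post; the last wrist picture showed every roll threaded and flat, but no judging result came back.

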